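# Dock the pin carrier and peel off its clip-on cover

### The arm

A 6-joint arm with a two-finger parallel gripper is mounted at the origin on a cart in front of the work surface, level with it; the furniture and walls round the work are solid. World frame = base frame: x ahead of the robot, y to its left, z up, the work surface at z = 0. Lengths are in m, angles in rad, forces in N, time in s.
With the tool pointing down it reaches from about 0.4 to 0.825 m from the base axis. Payload 7 kg.
Tool frame: the origin (TCP) lies at the very end of the fingers, on their centre line; the grasp point (between the pads) lies 19 mm behind it (manip.grip_depth is the distance from the TCP to the grasp point, in m); z points along the fingers, y is the direction in which the jaws open and shut (so a half turn about z gives the same grasp; the last joint's range is limited). The gripper opens to 88 mm and grips with 3 to 60 N. Pads are 19 mm wide; open, the fingers measure 130 mm over their backs; the gripper's body (78 mm by 193 mm) begins 47 mm behind the grasp point.
Start: joints at [1.523, 0.359, 0.012, 0, -1.224, -0.288], TCP at [0.222, 0.637, 0.227] pointing down, gripper open.
Joint ranges: [-3.07, 3.07], [-1.43, 2.12], [-1.02, 1.25], [-3.03, 1.67], [-3.05, -0], [-3.03, 3.03]. Speed limits (rad/s): [2.39, 2.39, 3.01, 3.14, 3.14, 3.14].

### API

Orientations are given as a unit quaternion [x, y, z, w].
In Python, from station import manip gives the robot as it stands.
- The arm moves only by the tool step_arm, never from a script. Its argument "steps" is a list of rows, each a list of 3 entries, a list of its own where there are three numbers: the finger opening in mm, from 0 to 87.6, then the shift along the tool's x, y, z in mm, then the turn, a rotation vector about the tool's x, y, z in degrees. In form: [[jaw, [x, y, z], [wx, wy, wz]], ...]. A call has 1 to 5 rows; each row shifts and turns the commanded pose from where the row before left it, along the tool's axes as they then stand; what a row does not reach is not made up. A row lasts 1/8 s, in which the tool goes at most 62.5 mm and 10.7 degrees, less where a joint would pass 70% of its speed; a pose out of reach is approached as far as the arm can. A call with a gripper value outside its range is refused whole. The fingers move at their own pace and stop on an object; "newtons" is the grip in N (left out, the last holds). Time passes only in rows, so rows that do not move let the fingers close. It gives the time, the measured TCP pose, the force and the opening at its end, in the units of the state.
- manip.get_state(): the state, without advancing time (a new reading comes with each control period).
- manip.read_camera(name): name is "side" or "top"; returns a dict with "color" (384x512x3 uint8, red, green, blue), "z_map" (384x512 float32, m along the optical axis (not along the pixel's ray), 0 where there is no reading), "vfov" (degrees; the focal length in pixels is half the picture's height over the tangent of half this angle, whatever the lens; pixels are square), "cx", "cy" (the principal point, pixels), "extrinsics" (4x4, takes a point from world to camera coordinates). Camera axes: x right, y down, z forward; pixel columns grow to the right and rows downward; lengths in m; the calibration is good to about 2 mm. A picture is of the moment at which its call begins.
- manip.hand_in(): hands the job in, once; it reports no verdict.
Trained networks look in the newest picture that a camera, given by its name, has taken for a name from the list of things; names that differ only in an ending like _2 or _b are one class to them, and where a whole thing is asked for, a point or a joint stands for the part that bears it (a point fixed in the world has none). Each returns a list of dicts, best first, with "confidence" (0 to 1); they miss things now and then, are a little off and sometimes report something else, mostly with a low value. They report only what shows in the picture. A call takes as long as a camera call.
- manip.silhouettes(camera, label): "mask" (384x512 bool, what is visible of it).
- manip.place_of(camera, label): "at" ([x, y, z] in m, in the coordinates of the camera as it stood for that picture, good to about 4 mm: a listed point, or the origin of a listed thing).
The state is a dict: "t": time; "joint_positions": joint angles; "qvel": joint speeds; "tau": joint torques, N m; "tcp_pos": TCP position; "orientation": TCP orientation; "contact_force": force on the tool from outside, world axes, zero at the start; "moment": the same for the moment, N m; "grip_width": opening from 0.0 (shut) to 1.0 (fully open).
Only numpy, scipy, OpenCV 4.12 (cv2) and the standard library are available. Lean on these libraries where they do the work, as an engineer would, in place of code of your own. Each camera call takes 0.05 s, during which the arm holds its last target.

### The job

Gently push the covered pin carrier along the bench into the docking nest until it is fully home against the back stop, where the hold-down strips keep its side flanges down; do not ram it. Then grip the cover by its upright tab and peel it off: raise the tab corner first, tilting the cover up about the opposite corner so that the catches let go one after another, while the carrier stays home with the pin tray in it. Finish while still gripping the cover: hold it still, roughly level and right way up, at least 10 cm above the bench and off to one side so that no part of it is over the carrier; do not put it down, and leave the other things on the bench where they are.

Things in the scene. Friction and masses are not known exactly. Their poses are not given: they have to be found in the camera images.
- dock: Docking nest screwed to the bench: aluminium back stop and two side rails, 12 mm high. Origin: on the bench, where the carrier's origin lies when fully home; +x: push-in direction, z up. Stop face at x = +56 mm. Rails x = -5 to +57 mm, inner faces at y = +-66 mm (2 mm play each side); dark strips on them overhang inwards to y = +-57 mm, 7 mm above the bench.
- mouth (a point): Middle of the nest's open front, on the bench, at x = -40 mm of the dock. From here two flared guides of slippery white plastic, 10 mm high, lead in from y = +-85 mm to +-66 mm at x = -5 mm.
- carrier: Loose dark grey pin carrier, 0.4 kg. Origin: underside of its foot plate, on the bench; +x towards the nest. Foot plate x = -60 to +56, y = -64 to +64 mm, 5 mm thick; on it a 92 x 96 mm box 32 mm high, under the cover. Starts 65 to 125 mm from home, up to 12 mm and 0.2 rad off. Four sprung catches (x = +-32, y = +-48 mm) hold the cover, about 2.5 N each until lifted 4 mm there.
- push_bar (a point): Centre of the outer face of the carrier's front bar, the face to push: 128 mm long, 12 mm high, at x = -60, y = 0, z = 6 mm of the carrier. The cover's skirt, 8 mm further in, begins 14 mm above the bench.
- pin_tray: Grey pin tray, 80 x 84 x 6 mm, loose in the carrier under the cover, eight small pins stuck in it. Origin: centre of its underside, at x = y = 0, z = 5 mm of the carrier.
- cover_mid (a point): Centre of the formed white cover's top (103 x 108 mm, skirt 20 mm deep, 0.06 kg), axes the cover's, parallel to the carrier's while on; then at (0, 0, 33) mm of the carrier. The sheet's top face is 1.5 mm above this point, the panel in its middle 2 mm higher.
- tab (a point): Middle of the grip tab, an upright lug on one corner of the cover, 9 mm thick, 26 mm long, 24 mm high, standing on the top sheet (12 mm below this point). At (-37, +39, +14.5) mm from cover_mid in the cover's axes, 47.5 mm above the bench while on. Axes: the cover's; the lug's length runs along (-1, 1, 0), its thickness, across which it is gripped, along (1, 1, 0).
- far_corner (a point): The cover's corner opposite the tab, on its top, at (+50, -52, 0) mm from cover_mid in the cover's axes.
- block: Bystander: aluminium block, 30 x 45 x 22 mm. Origin under its centre.
- screw_pot: Bystander: screw-top jar, 43 mm across, 51 mm high. Origin under its centre.
- bottle: Bystander: dropper bottle, 28 mm across, 92 mm high. Origin under its centre.
- tin: Bystander: round weighing tin, 51 mm across, 26 mm high. Origin under its centre.
- cover: The same formed cover; origin: centre of the underside of its top sheet, 1 mm below cover_mid (32 mm above the bench while on). Axes as cover_mid.

How it is judged:
By the outcome, as a careful person would: the job done as asked, in the order asked, and still so for the second after the job is handed in, while the arm keeps its last pose, push and grip.
It also fails if it takes over 69 s, if anything falls off the work surface, if the arm or the gripper's body presses on something with over 40 N, if the wrist force passes 120 N, or if a joint passes its speed limit or range.

## Working session

There is one attempt and no reset: what is moved stays moved. The work goes in short steps, Python scripts to look and compute and a tool call to move; the robot and the scene stay as the last step left them, time stands still between calls to the robot, and variables do not carry over. Pictures are saved under pics/ and viewed, and the job is handed in when it is done.

Besides the shell and the picture viewer there is one more tool, called after "Call:" as name([rows], argument=value, ...), one row to a line, values as JSON. step_arm: Moves the arm, as the interface text tells. Its arguments: {"type":"object","properties":{"steps":{"type":"array","items":{"type":"array"}},"newtons":{"type":"number"}},"required":["steps"]}

```bash
ls; mkdir -p pics; cat > h.py <<'E'
from station import manip
import numpy as np, cv2
from scipy.spatial.transform import Rotation as R
def cam(n):
    d=manip.read_camera(n); d['f']=d['color'].shape[0]/2/np.tan(np.radians(d['vfov'])/2); d['Ti']=np.linalg.inv(d['extrinsics']); return d
def save(d,p,s=1.5): cv2.imwrite(p,cv2.resize(d['color'][:,:,::-1],None,fx=s,fy=s))
def w(d,a): return (d['Ti']@np.r_[a,1])[:3]
def cloud(d):
    z=d['z_map']; v,u=np.mgrid[:z.shape[0],:z.shape[1]]
    P=np.stack([(u-d['cx'])/d['f']*z,(v-d['cy'])/d['f']*z,z,np.ones_like(z)],-1)@d['Ti'].T
    return P[...,:3]
def proj(d,p):
    q=d['extrinsics']@np.r_[p,1]; return q[0]/q[2]*d['f']+d['cx'],q[1]/q[2]*d['f']+d['cy']
E
python3 - <<'E'
from h import *
np.set_printoptions(precision=4,suppress=True)
s=manip.get_state(); print(s['t'],s['tcp_pos'],s['orientation'],s['contact_force'],R.from_quat(s['orientation']).as_matrix())
for n in ['top','side']:
    d=cam(n); save(d,f'pics/{n}0.png'); print(n,d['vfov'],d['Ti'][:3,3])
    for l in ['dock','mouth','carrier','push_bar','cover_mid','tab','far_corner','block','screw_pot','bottle','tin','cover']:
        for r in manip.place_of(n,l)[:2]: print(l,w(d,r['at']),r['confidence'])
print(manip.get_state()['t'])
E
```

```text
pics
0.0 [0.2223 0.6369 0.2256] [ 0.9859 -0.1672 -0.0001  0.0008] [ 0.5002 -1.0503 -1.1118] [[ 0.9441 -0.3296 -0.0004]
 [-0.3296 -0.9441 -0.0016]
 [ 0.0001  0.0016 -1.    ]]
top 52.892542081796776 [ 0.3979 -0.1235  0.9734]
dock [ 0.5221 -0.3883 -0.0018] 0.26
push_bar [ 0.4477 -0.1152  0.0006] 0.82
cover_mid [ 0.4813 -0.0635  0.0349] 0.79
tab [ 0.4296 -0.0772  0.0491] 0.71
far_corner [ 0.5544 -0.0498  0.0331] 0.67
far_corner [ 0.4496 -0.1165  0.0025] 0.54
block [ 0.5196 -0.3885 -0.0031] 0.54
screw_pot [ 0.429   0.1879 -0.0032] 0.55
bottle [0.7096 0.0407 0.0008] 0.74
tin [ 0.7923 -0.0011 -0.0015] 0.66
cover [ 0.4835 -0.0649  0.0313] 0.62
side 49.73956620534298 [0.6362 0.9192 0.5522]
dock [0.5075 0.0078 0.004 ] 0.95
mouth [ 0.5069  0.0059 -0.0006] 0.29
carrier [ 0.4809 -0.0683 -0.001 ] 0.96
cover_mid [ 0.4792 -0.0685  0.033 ] 0.77
cover_mid [ 0.4232  0.1861 -0.0002] 0.48
tab [ 0.4284 -0.0759  0.0482] 0.84
far_corner [ 0.5459 -0.0474  0.0338] 0.67
block [ 0.5251 -0.3894  0.0021] 0.53
screw_pot [0.4239 0.1842 0.0005] 0.95
bottle [ 0.7097  0.0452 -0.0008] 0.85
tin [0.7892 0.002  0.0023] 0.44
cover [ 0.4778 -0.0679  0.0327] 0.58
1.3
```

View pics/top0.png

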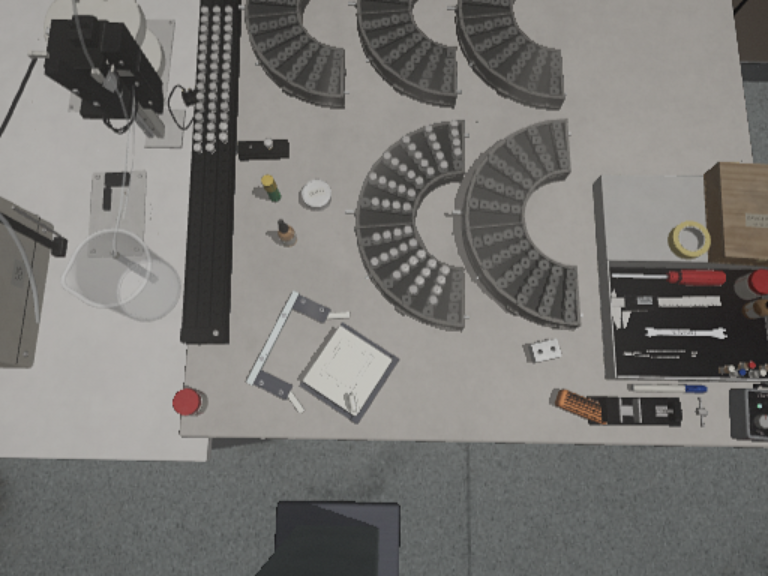

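View pics/side0.png

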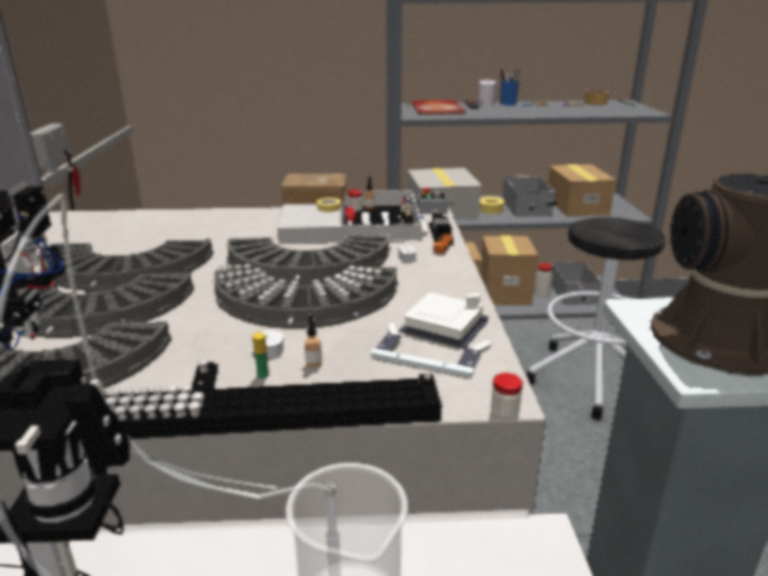

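```bash
python3 - <<'E'
from h import *
d=cam('top'); np.savez('top.npz',**{k:d[k] for k in d})
c=d['color'][180:290,150:280,::-1]; cv2.imwrite('pics/crop1.png',cv2.resize(c,None,fx=5,fy=5,interpolation=cv2.INTER_CUBIC))
np.set_printoptions(precision=4,suppress=True)
for l in ['dock','carrier','cover']:
    for r in manip.silhouettes('top',l)[:1]:
        m=r['mask']; P=cloud(d)[m]; print(l,r['confidence'],m.sum(),cv2.minAreaRect(P[:,:2].astype(np.float32)),np.percentile(P[:,2],[5,50,95]),cv2.minAreaRect(np.argwhere(m)[:,::-1].astype(np.float32)))
E
```

```text
dock 0.9 865 ((0.4888359308242798, -0.03698711097240448), (0.232693612575531, 0.17617423832416534), 65.62850189208984) [0.0071 0.0109 0.0145] ((196.1287841796875, 233.42909240722656), (41.45266342163086, 71.58670043945312), 24.304550170898438)
carrier 0.65 490 ((0.4704746901988983, -0.08200657367706299), (0.14820164442062378, 0.1296708881855011), 57.36282730102539) [0.0011 0.0066 0.0184] ((233.16708374023438, 248.80238342285156), (46.506866455078125, 52.12064743041992), 34.50851821899414)
cover 0.92 1956 ((0.47440433502197266, -0.08025453239679337), (0.15130384266376495, 0.11518026888370514), 60.09010696411133) [0.0307 0.0347 0.0387] ((231.64495849609375, 246.81265258789062), (43.294715881347656, 46.72282791137695), 34.159690856933594)
```

View pics/crop1.png

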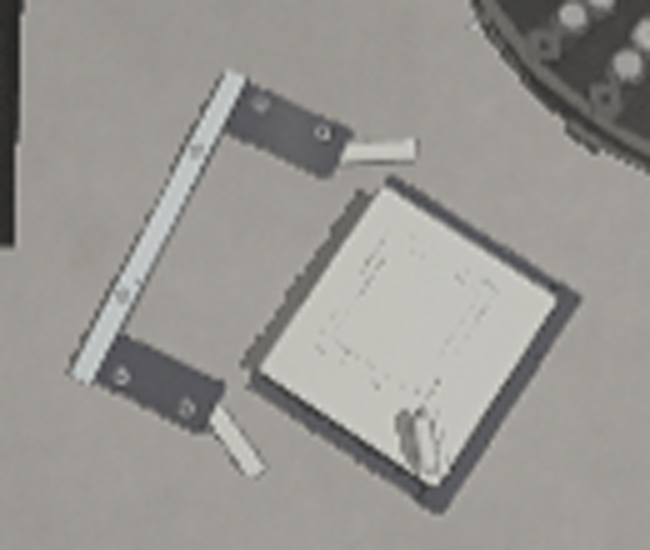

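```bash
cat >> h.py <<'E'
def ray(d,u,v,z):
    c=d['Ti'][:3,3]; r=d['Ti'][:3,:3]@np.array([(u-d['cx'])/d['f'],(v-d['cy'])/d['f'],1]); return (c+r*(z-c[2])/r[2])[:2]
E
python3 - <<'E'
from h import *
np.set_printoptions(precision=4,suppress=True)
d=dict(np.load('top.npz'))
C=lambda x,y,z: ray(d,(x-2)/5+150,(y-2)/5+180,z)
def ang(a,b): v=b-a; return np.degrees(np.arctan2(v[1],v[0])),np.linalg.norm(v)
a,b=C(100,380,.012),C(245,80,.012); print('stop',a,b,ang(a,b))
u1=[C(225,133,.013),C(330,178,.013)]; l1=[C(122,337,.013),C(225,382,.013)]
print('strips',u1,l1,ang(u1[1],u1[0]),ang(l1[1],l1[0]))
th=np.radians(ang(a,b)[0]+90); X=np.array([np.cos(th),np.sin(th)]);Y=np.array([-X[1],X[0]])
print('yaw',th, 'strip y', [p@Y for p in u1+l1])
ym=np.mean([p@Y for p in u1+l1]); xs=np.mean([a@X,b@X]); D=(xs-.056)*X+ym*Y; print('dock',D)
f=[C(581,298,.005),C(437,514,.005),C(245,370,.005),C(390,178,.005)]
print('foot',f,[ang(f[i],f[(i+1)%4]) for i in range(4)])
c=[C(388,188,.034),C(557,298,.034),C(438,486,.034),C(258,375,.034)]
print('cover',c,np.mean(c,0),[ang(c[i],c[(i+1)%4]) for i in range(4)])
E
```

```text
stop [0.4581 0.0878] [0.6109 0.0237] (np.float64(-22.745068830881973), np.float64(0.16568203422833475))
strips [array([0.583 , 0.0323]), array([ 0.5608, -0.0218])] [array([0.4793, 0.078 ]), array([0.4581, 0.0259])] (np.float64(67.7224338649242), np.float64(0.05850155423183505)) (np.float64(67.91645312468377), np.float64(0.05626982347238834))
yaw 1.1738199871032688 strip y [np.float64(-0.5251669800120397), np.float64(-0.5256443158833803), np.float64(-0.41186333874480013), np.float64(-0.4125130008485818)]
dock [0.5105 0.0051]
foot [array([ 0.5034, -0.1492]), array([ 0.3965, -0.0799]), array([0.4647, 0.0175]), array([ 0.5627, -0.0515])] [(np.float64(147.03950045131688), np.float64(0.1273790506356686)), (np.float64(55.01137281627981), np.float64(0.11890158695361766)), (np.float64(-35.13495211889068), np.float64(0.11981077162886364)), (np.float64(-121.23303827792459), np.float64(0.11433317535338085))]
cover [array([ 0.5528, -0.0528]), array([ 0.5001, -0.1368]), array([ 0.4096, -0.0814]), array([0.4604, 0.0069])] [ 0.4807 -0.066 ] [(np.float64(-122.11069657263754), np.float64(0.09915226862326844)), (np.float64(148.49996745588606), np.float64(0.1060956041765613)), (np.float64(60.04459167905685), np.float64(0.10183044864154796)), (np.float64(-32.87970056287902), np.float64(0.10992911954083046))]
```

```bash
cat >> h.py <<'E'
def rows(target,yaw=None,n=None,st=None,Rt=None):
    "print n equal rows to target; yaw = tool x world angle deg, tool down"
    s=st or manip.get_state(); p=np.array(s['tcp_pos']); R0=R.from_quat(s['orientation'])
    if Rt is None:
        y=np.radians(yaw); X=np.array([np.cos(y),np.sin(y),0]); Z=np.array([0,0,-1.]); Rt=R.from_matrix(np.stack([X,np.cross(Z,X),Z],1))
    rv=(R0.inv()*Rt).as_rotvec(); dp=np.array(target)-p
    n=n or int(max(np.ceil(np.linalg.norm(dp)/.055),np.ceil(np.degrees(np.linalg.norm(rv))/10),1))
    for i in range(n):
        Ri=R0*R.from_rotvec(rv*i/n); print([np.round(Ri.inv().apply(dp/n)*1000,1).tolist(),np.round(np.degrees(rv/n),2).tolist()])
E
python3 - <<'E'
from h import *
np.set_printoptions(precision=3,suppress=True)
d=dict(np.load('top.npz')); P=cloud(d); ok=d['z_map']>0
def mx(x0,x1,y0,y1):
    m=ok&(P[...,0]>x0)&(P[...,0]<x1)&(P[...,1]>y0)&(P[...,1]<y1); return m.sum(),P[...,2][m].max() if m.any() else None
for y in np.arange(-.3,.75,.1):
    print(round(y,2),[mx(x,x+.1,y,y+.1) for x in np.arange(.2,.9,.1)])
print(mx(.5,.6,-.22,-.15))
rows([.45,.3,.2],-50); print(); rows([.4433,-.1564,.12],-112.6)
E
```

```text
-0.3 [(np.int64(488), np.float64(-0.885894008164395)), (np.int64(720), np.float64(0.00421990083223156)), (np.int64(1643), np.float64(0.005367669477130854)), (np.int64(1585), np.float64(0.05814221252024521)), (np.int64(1444), np.float64(0.05935422143643032)), (np.int64(1444), np.float64(0.043252258233212215)), (np.int64(1364), np.float64(0.05814477698537668))]
-0.2 [(np.int64(476), np.float64(-0.8900669214872724)), (np.int64(699), np.float64(0.005397076633676501)), (np.int64(1642), np.float64(0.03959810895810689)), (np.int64(1607), np.float64(0.056144967678418256)), (np.int64(1558), np.float64(0.05892633220967125)), (np.int64(1398), np.float64(0.06004135905878072)), (np.int64(1194), np.float64(0.05906422013489654))]
-0.1 [(np.int64(480), np.float64(-0.8871432354460961)), (np.int64(713), np.float64(0.015491036638994982)), (np.int64(1684), np.float64(0.061462435549325845)), (np.int64(1451), np.float64(0.042601352854045316)), (np.int64(1478), np.float64(0.053379873941415856)), (np.int64(1365), np.float64(0.05524235699269786)), (np.int64(1176), np.float64(0.05575163097114777))]
0.0 [(np.i
[... 2931 characters left out ...]
9.4, 12.0, 3.3], [-0.0, 0.0, 3.84]]
[[50.1, 8.7, 3.3], [-0.0, 0.0, 3.84]]

[[29.4, 42.3, 6.7], [-0.0, 0.0, 5.83]]
[[33.5, 39.1, 6.7], [-0.0, 0.0, 5.83]]
[[37.3, 35.5, 6.7], [-0.0, 0.0, 5.83]]
[[40.7, 31.5, 6.7], [-0.0, 0.0, 5.83]]
[[43.7, 27.2, 6.7], [-0.0, 0.0, 5.83]]
[[46.3, 22.6, 6.7], [-0.0, 0.0, 5.83]]
[[48.3, 17.8, 6.7], [-0.0, 0.0, 5.83]]
[[49.9, 12.8, 6.7], [-0.0, 0.0, 5.83]]
[[50.9, 7.6, 6.7], [-0.0, 0.0, 5.83]]
[[51.4, 2.4, 6.7], [-0.0, 0.0, 5.83]]
[[51.4, -2.8, 6.7], [-0.0, 0.0, 5.83]]
[[50.9, -8.0, 6.7], [-0.0, 0.0, 5.83]]
[[49.8, -13.2, 6.7], [-0.0, 0.0, 5.83]]
[[48.2, -18.2, 6.7], [-0.0, 0.0, 5.83]]
[[46.1, -23.0, 6.7], [-0.0, 0.0, 5.83]]
[[43.5, -27.5, 6.7], [-0.0, 0.0, 5.83]]
```

Call:
step_arm([
  [50,[41,30,3],[0,0,4]],
  [50,[43,28,3],[0,0,4]],
  [50,[44,25,3],[0,0,4]],
  [50,[46,22,3],[0,0,4]],
  [50,[47,18,3],[0,0,4]],
])

```text
t: 2.12
tcp_pos: [0.364, 0.4245, 0.2118]
orientation: [0.942, -0.337, 0.0, -0.0]
contact_force: [0.6, 0.2, -1.3]
grip_width: 0.581
```

Call:
step_arm([
  [50,[48,15,3],[0,0,4]],
  [50,[49,12,3],[0,0,4]],
  [50,[50,9,3],[0,0,4]],
])

```text
t: 2.5
tcp_pos: [0.4466, 0.2975, 0.2028]
orientation: [0.901, -0.433, 0.0, -0.0]
contact_force: [0.2, 0.6, -0.0]
grip_width: 0.57
```

```bash
python3 - <<'E'
from h import *
rows([.4433,-.1564,.12],-112.6,10)
E
```

```text
[[35.2, 28.6, 8.3], [-0.0, 0.0, 6.12]]
[[38.1, 24.7, 8.3], [-0.0, 0.0, 6.12]]
[[40.5, 20.5, 8.3], [-0.0, 0.0, 6.12]]
[[42.5, 16.0, 8.3], [-0.0, 0.0, 6.12]]
[[43.9, 11.4, 8.3], [-0.0, 0.0, 6.12]]
[[44.9, 6.7, 8.3], [-0.0, 0.0, 6.12]]
[[45.4, 1.8, 8.3], [-0.0, 0.0, 6.12]]
[[45.3, -3.0, 8.3], [-0.0, 0.0, 6.12]]
[[44.7, -7.8, 8.3], [-0.0, 0.0, 6.12]]
[[43.6, -12.6, 8.3], [-0.0, 0.0, 6.12]]
```

Tracks well. On to above and behind the push bar.

Call:
step_arm([
  [50,[35,29,8],[0,0,6]],
  [50,[38,25,8],[0,0,6]],
  [50,[40,20,8],[0,0,6]],
  [50,[42,16,8],[0,0,6]],
  [50,[44,11,8],[0,0,6]],
])

```text
t: 3.12
tcp_pos: [0.4453, 0.0715, 0.1627]
orientation: [0.758, -0.652, 0.0, -0.0]
contact_force: [1.0, -0.0, -0.1]
grip_width: 0.573
```

Call:
step_arm([
  [50,[45,7,8],[0,0,6]],
  [50,[45,2,8],[0,0,6]],
  [50,[45,-3,8],[0,0,6]],
  [50,[45,-8,8],[0,0,6]],
  [50,[44,-13,8],[0,0,6]],
])

```text
t: 3.75
tcp_pos: [0.4477, -0.1559, 0.1227]
orientation: [-0.563, 0.826, -0.0, 0.0]
contact_force: [1.6, -0.4, 0.3]
grip_width: 0.573
```

```bash
python3 - <<'E'
from h import *
rows([.4433,-.1564,.006],-112.6,3)
d=cam('top');save(d,'pics/t1.png')
E
```

```text
[[0.7, 1.3, 38.9], [-0.02, 0.01, 0.39]]
[[0.7, 1.3, 38.9], [-0.02, 0.01, 0.39]]
[[0.7, 1.3, 38.9], [-0.02, 0.01, 0.39]]
```

View pics/t1.png

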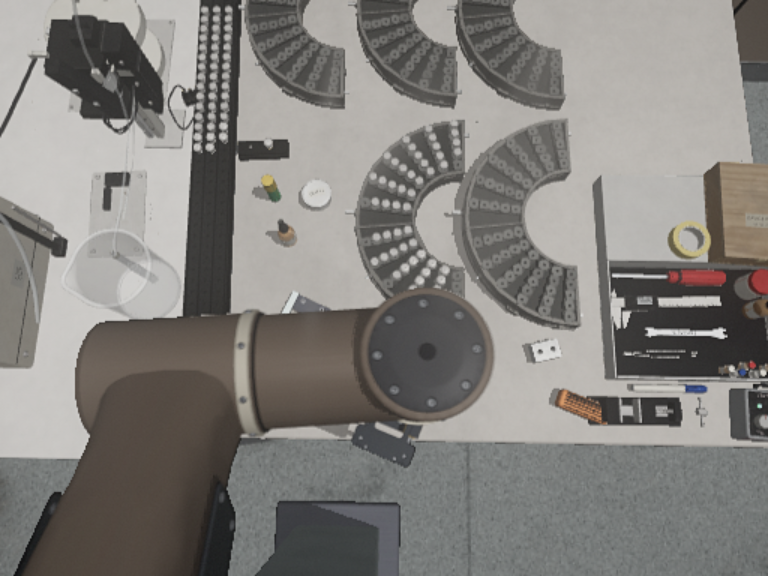

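Call:
step_arm([
  [50,[1,1,40],[0,0,0.5]],
  [50,[1,1,40],[0,0,0.5]],
  [50,[0,2,25],[0,0,0]],
  [50,[0,0,12],[0,0,0]],
])

```text
t: 4.3
tcp_pos: [0.4424, -0.1548, 0.0045]
orientation: [-0.557, 0.83, 0.0, -0.001]
contact_force: [0.5, -0.2, 0.2]
grip_width: 0.572
```

```bash
python3 - <<'E'
from h import *
d=cam('side');print(manip.get_state()['tcp_pos'])
c=d['color'][170:270,220:350,::-1]; cv2.imwrite('pics/s1.png',cv2.resize(c,None,fx=5,fy=5,interpolation=cv2.INTER_CUBIC))
E
```

```text
[ 0.44231045 -0.15479596  0.00384605]
```

View pics/s1.png

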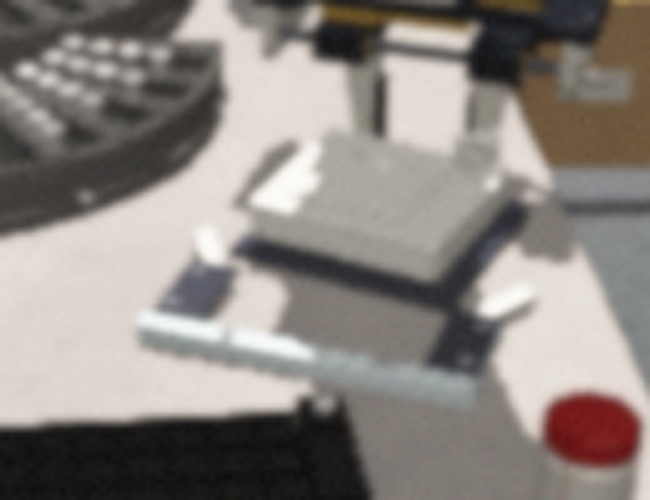

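Call:
step_arm([
  [50,[-4,0,0],[0,0,0]],
  [50,[-4,0,0],[0,0,0]],
  [50,[-3,0,0],[0,0,0]],
  [50,[-3,0,0],[0,0,0]],
  [50,[-3,0,0],[0,0,0]],
])

```text
t: 4.97
tcp_pos: [0.4497, -0.1388, 0.0058]
orientation: [-0.557, 0.83, -0.0, 0.0]
contact_force: [0.1, -0.1, -1.2]
grip_width: 0.571
```

Call:
step_arm([
  [50,[-3,0,0],[0,0,0]],
  [50,[-3,0,0],[0,0,0]],
  [50,[-3,0,0],[0,0,0]],
  [50,[-3,0,0],[0,0,0]],
  [50,[-3,0,0],[0,0,0]],
])

```text
t: 5.6
tcp_pos: [0.4553, -0.1255, 0.0057]
orientation: [-0.557, 0.83, -0.0, -0.0]
contact_force: [-0.6, -4.9, 1.5]
grip_width: 0.565
```

Call:
step_arm([
  [50,[-3,0,0],[0,0,0]],
  [50,[-3,0,0],[0,0,0]],
  [50,[-3,0,0],[0,0,0]],
  [50,[-3,0,0],[0,0,0]],
  [50,[-3,0,0],[0,0,0]],
])

```text
t: 6.22
tcp_pos: [0.4609, -0.1118, 0.0057]
orientation: [-0.557, 0.83, -0.0, -0.0]
contact_force: [0.1, -6.9, 2.4]
grip_width: 0.57
```

```bash
python3 - <<'E'
from h import *
d=cam('side');print(manip.get_state()['tcp_pos'])
c=d['color'][170:270,220:350,::-1]; cv2.imwrite('pics/s2.png',cv2.resize(c,None,fx=5,fy=5,interpolation=cv2.INTER_CUBIC))
E
```

```text
[ 0.46105834 -0.11153287  0.00570905]
```

View pics/s2.png

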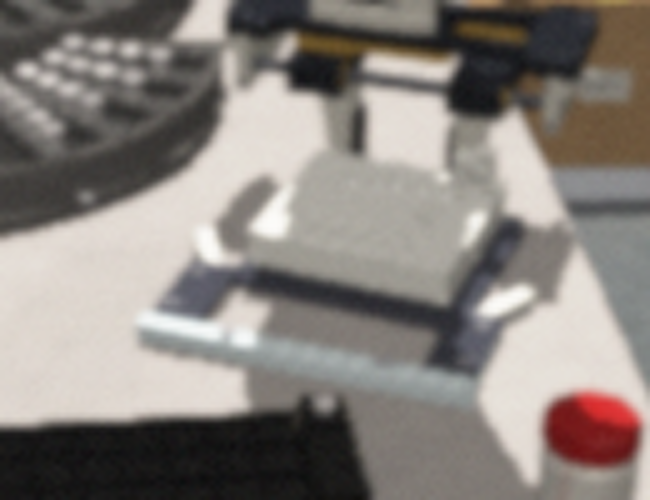

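Call:
step_arm([
  [50,[-3,0,0],[0,0,0]],
  [50,[-3,0,0],[0,0,0]],
  [50,[-3,0,0],[0,0,0]],
  [50,[-3,0,0],[0,0,0]],
  [50,[-3,0,0],[0,0,0]],
])

```text
t: 6.9
tcp_pos: [0.4666, -0.0979, 0.0057]
orientation: [-0.557, 0.83, -0.0, -0.0]
contact_force: [0.8, -8.0, 2.7]
grip_width: 0.572
```

Call:
step_arm([
  [50,[-3,0,0],[0,0,0]],
  [50,[-3,0,0],[0,0,0]],
  [50,[-3,0,0],[0,0,0]],
  [50,[-3,0,0],[0,0,0]],
  [50,[-3,0,0],[0,0,0]],
])

```text
t: 7.52
tcp_pos: [0.4724, -0.0841, 0.0057]
orientation: [-0.557, 0.83, -0.0, -0.0]
contact_force: [1.4, -8.1, 0.0]
grip_width: 0.57
```

```bash
python3 - <<'E'
from h import *
d=cam('side');print(manip.get_state()['tcp_pos'])
c=d['color'][170:270,220:350,::-1]; cv2.imwrite('pics/s3.png',cv2.resize(c,None,fx=5,fy=5,interpolation=cv2.INTER_CUBIC))
E
```

```text
[ 0.47255265 -0.0837859   0.00567676]
```

View pics/s3.png

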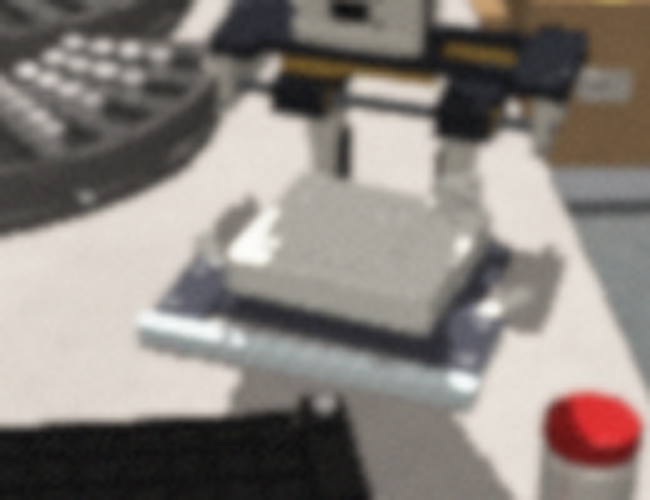

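Call:
step_arm([
  [50,[-3,0,0],[0,0,0]],
  [50,[-3,0,0],[0,0,0]],
  [50,[-3,0,0],[0,0,0]],
  [50,[-2,0,0],[0,0,0]],
  [50,[-2,0,0],[0,0,0]],
])

```text
t: 8.2
tcp_pos: [0.4771, -0.072, 0.0056]
orientation: [-0.557, 0.83, -0.0, -0.0]
contact_force: [1.5, -6.6, 0.3]
grip_width: 0.569
```

Call:
step_arm([
  [50,[-2,0,0],[0,0,0]],
  [50,[-1.5,0,0],[0,0,0]],
  [50,[-1.5,0,0],[0,0,0]],
  [50,[-1,0,0],[0,0,0]],
  [50,[-1,0,0],[0,0,0]],
])

```text
t: 8.82
tcp_pos: [0.4798, -0.0655, 0.0055]
orientation: [-0.557, 0.83, -0.0, -0.0]
contact_force: [2.2, -7.0, -0.2]
grip_width: 0.57
```

```bash
python3 - <<'E'
from h import *
d=cam('side');s=manip.get_state();p=s['tcp_pos'];print(p,s['contact_force'],(p[0]-.5105)*.384+(p[1]-.0051)*.923,-(p[0]-.5105)*.923+(p[1]-.0051)*.384)
c=d['color'][170:270,220:350,::-1]; cv2.imwrite('pics/s4.png',cv2.resize(c,None,fx=5,fy=5,interpolation=cv2.INTER_CUBIC))
E
```

```text
[ 0.47989186 -0.06543792  0.00555635] [ 1.41797785 -6.01185965 -0.18978792] -0.07686002684300391 0.001164748733369917
```

View pics/s4.png

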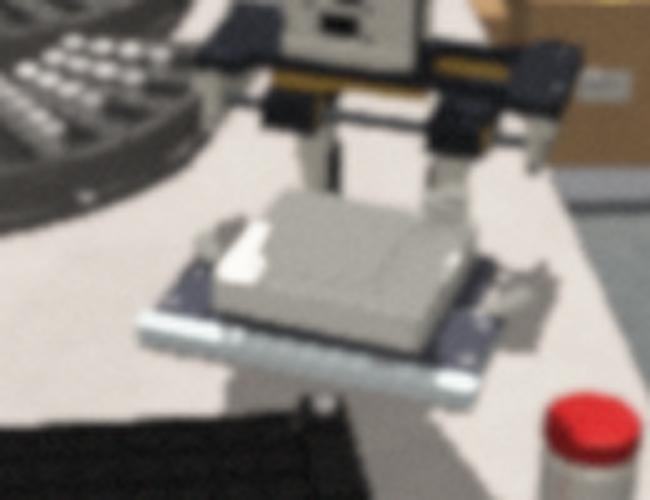

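Nearly home; creep at 1 mm per row watching the force.

Call:
step_arm([
  [50,[-1,0,0],[0,0,0]],
  [50,[-1,0,0],[0,0,0]],
  [50,[-1,0,0],[0,0,0]],
  [50,[-1,0,0],[0,0,0]],
])

```text
t: 9.38
tcp_pos: [0.4813, -0.062, 0.0056]
orientation: [-0.557, 0.83, -0.0, -0.0]
contact_force: [1.7, -9.6, 0.1]
grip_width: 0.573
```

Call:
step_arm([
  [50,[-1,0,0],[0,0,0]],
  [50,[-1,0,0],[0,0,0]],
])

```text
t: 9.62
tcp_pos: [0.4821, -0.0607, 0.0056]
orientation: [-0.557, 0.83, -0.0, -0.001]
contact_force: [3.0, -16.1, -1.6]
grip_width: 0.574
```

Call:
step_arm([
  [50,[-1,0,0],[0,0,0]],
  [50,[-1,0,0],[0,0,0]],
])

```text
t: 9.88
tcp_pos: [0.4823, -0.0601, 0.0056]
orientation: [-0.557, 0.831, -0.001, -0.001]
contact_force: [4.1, -27.0, 0.9]
grip_width: 0.573
```

Call:
step_arm([
  [50,[2,0,0],[0,0,0]],
  [50,[2,0,0],[0,0,0]],
  [50,[10,0,0],[0,0,0]],
  [50,[15,0,-20],[0,0,0]],
  [50,[10,0,-50],[0,0,0]],
])

```text
t: 10.5
tcp_pos: [0.4657, -0.0944, 0.0744]
orientation: [-0.557, 0.83, 0.001, -0.003]
contact_force: [0.5, -0.5, 0.7]
grip_width: 0.571
```

Call:
step_arm([
  [50,[45,0,-40],[0,0,0]],
  [50,[60,0,-10],[0,0,0]],
  [50,[40,40,0],[0,0,0]],
])

```text
t: 10.88
tcp_pos: [0.3768, -0.2147, 0.1266]
orientation: [-0.557, 0.83, -0.001, 0.001]
contact_force: [-0.8, 0.0, -0.2]
grip_width: 0.574
```

```bash
python3 - <<'E'
from h import *
np.set_printoptions(precision=4,suppress=True)
d=cam('top');save(d,'pics/t2.png');np.savez('top2.npz',**d)
s=manip.get_state();print(s['tcp_pos'],s['t'])
c=d['color'][180:290,150:280,::-1]; cv2.imwrite('pics/crop2.png',cv2.resize(c,None,fx=5,fy=5,interpolation=cv2.INTER_CUBIC))
for l in ['cover_mid','tab','far_corner']:
    for r in manip.place_of('top',l)[:1]: print(l,w(d,r['at']),r['confidence'])
d=cam('side')
for l in ['cover_mid','tab','far_corner']:
    for r in manip.place_of('side',l)[:1]: print(l,w(d,r['at']),r['confidence'])
E
```

```text
[ 0.3684 -0.2145  0.125 ] 10.925
cover_mid [0.5083 0.0079 0.0355] 0.87
tab [ 0.456  -0.0107  0.0472] 0.91
far_corner [0.5756 0.0322 0.0352] 0.82
cover_mid [0.5043 0.0101 0.0349] 0.9
tab [ 0.4545 -0.0146  0.0477] 0.76
far_corner [0.5722 0.0332 0.0316] 0.95
```

View pics/crop2.png

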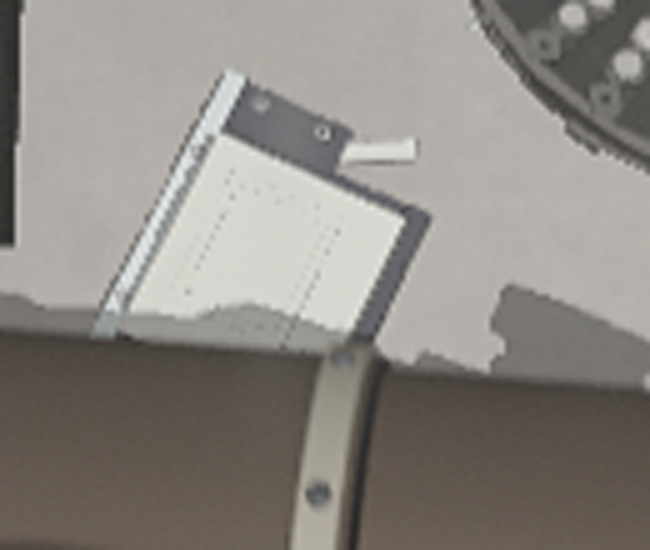

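```bash
python3 - <<'E'
from h import *
np.set_printoptions(precision=4,suppress=True)
d=dict(np.load('top2.npz'))
C=lambda x,y,z: ray(d,(x-2)/5+150,(y-2)/5+180,z)
D=np.array([.5105,.0051]);th=1.1738;X=np.array([np.cos(th),np.sin(th)]);Y=np.array([-X[1],X[0]])
for n,q in dict(rearR=(431,215,.012),rear2=(375,342,.012),covR=(406,212,.0335),cov2=(345,330,.0335),covF=(222,137,.0335),covF2=(133,310,.0335),stop=(243,84,.012)).items():
    p=C(*q)-D; print(n,p@X*1000,p@Y*1000)
# predicted tab
print('tab',D+X*-.037+Y*.039,'mid',D,'far',D+X*.05-Y*.052)
E
```

```text
rearR -59.635536653420594 -60.288963434557985
rear2 -60.41957251043724 8.708413439677873
covR -50.06592633426431 -54.138517406010415
cov2 -46.955878332618994 10.324794391360472
covF 49.03028975628958 -51.55905679661216
covF2 51.46478945523039 43.0396376263088
stop 56.00580227219093 -83.1129323901777
tab [ 0.4602 -0.0139] mid [0.5105 0.0051] far [0.5778 0.0311]
```

```bash
python3 - <<'E'
from h import *
np.set_printoptions(precision=4,suppress=True)
d=cam('side');P=cloud(d).reshape(-1,3)
m=(np.hypot(P[:,0]-.457,P[:,1]+.013)<.03)&(P[:,2]>.05)&(P[:,2]<.066)
Q=P[m];print(len(Q),Q.mean(0));
D=np.array([.5105,.0051]);th=1.1738;X=np.array([np.cos(th),np.sin(th)]);Y=np.array([-X[1],X[0]])
E=(Q[:,:2]-D); a=E@X*1000;b=E@Y*1000
u=(b-a)/2**.5;v=(a+b)/2**.5
for i in np.argsort(u): print(u[i].round(1),v[i].round(1),(Q[i,2]*1000).round(1))
c=d['color'][170:270,220:350,::-1]; cv2.imwrite('pics/s5.png',cv2.resize(c,None,fx=5,fy=5,interpolation=cv2.INTER_CUBIC))
print('expected u',76/2**.5,'v',2/2**.5)
E
```

```text
38 [ 0.457  -0.0076  0.0551]
43.5 10.5 53.7
43.7 10.0 56.3
44.0 4.6 56.5
44.3 4.3 53.4
44.7 3.9 50.2
45.5 12.0 53.9
46.5 5.3 56.3
47.3 9.0 55.0
47.6 8.2 57.4
47.8 13.3 51.2
49.1 10.6 58.2
49.4 0.5 56.2
49.6 10.1 55.0
50.6 8.7 51.2
51.5 1.9 56.4
52.1 5.7 58.1
53.5 8.7 53.4
53.6 8.8 50.5
53.6 8.2 56.0
54.6 11.6 54.6
54.7 6.3 57.8
55.7 9.4 59.0
55.8 10.0 50.6
56.4 8.5 55.5
56.8 12.8 54.6
57.9 11.4 50.8
59.3 8.8 55.1
59.5 13.4 54.3
60.0 7.5 57.1
60.3 11.8 56.2
61.9 4.3 58.1
62.7 7.9 56.7
62.7 12.7 56.1
64.1 5.5 58.2
64.6 10.3 51.7
66.0 7.6 55.8
66.6 11.5 54.7
67.1 5.6 57.5
expected u 53.740115370177605 v 1.414213562373095
```

View pics/s5.png

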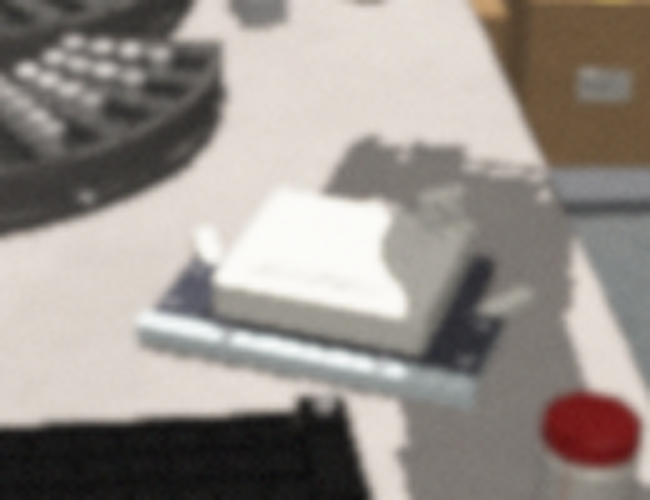

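```bash
python3 - <<'E'
from h import *
s=manip.get_state();print(s['joint_positions'],s['tcp_pos'])
rows([.4578,-.0128,.125],-157.7,6)
E
```

```text
[-5.38189126e-02  5.17486743e-02 -6.41111102e-01 -2.46190362e-05
 -8.78084824e-01 -3.33206790e-01] [ 0.37688478 -0.21237407  0.12543009]
[[-35.9, 0.1, 0.1], [0.0, -0.0, 7.59]]
[[-35.6, 4.8, 0.1], [0.0, -0.0, 7.59]]
[[-34.6, 9.5, 0.1], [0.0, -0.0, 7.59]]
[[-33.1, 13.9, 0.1], [0.0, -0.0, 7.59]]
[[-30.9, 18.2, 0.1], [0.0, -0.0, 7.59]]
[[-28.3, 22.1, 0.1], [0.0, -0.0, 7.59]]
```

Call:
step_arm([
  [40,[-36,0,0],[0,0,7.5]],
  [40,[-36,5,0],[0,0,7.5]],
  [40,[-35,9,0],[0,0,7.5]],
  [40,[-33,14,0],[0,0,7.5]],
  [40,[-31,18,0],[0,0,7.5]],
])

```text
t: 11.95
tcp_pos: [0.4448, -0.0441, 0.1254]
orientation: [-0.26, 0.966, -0.0, -0.0]
contact_force: [0.8, -0.3, 0.3]
grip_width: 0.453
```

Call:
step_arm([
  [40,[-28,22,0],[0,0,7.5]],
  [40,[0,0,0],[0,0,0]],
])

```text
t: 12.2
tcp_pos: [0.4584, -0.0104, 0.1253]
orientation: [-0.198, 0.98, -0.0, -0.0]
contact_force: [0.9, -0.8, 0.0]
grip_width: 0.458
```

```bash
python3 - <<'E'
from h import *
s=manip.get_state();print(s['joint_positions'],s['tcp_pos'])
rows([.4578,-.0128,.04],-157.7,3)
d=cam('side')
c=d['color'][150:270,200:350,::-1]; cv2.imwrite('pics/s6.png',cv2.resize(c,None,fx=5,fy=5,interpolation=cv2.INTER_CUBIC))
E
```

```text
[ 4.09014332e-01  9.70118589e-02 -5.90677580e-01  1.94469429e-04
 -8.83314246e-01 -1.58041110e+00] [ 0.45839779 -0.01040819  0.12528742]
[[0.5, -0.7, 28.4], [-0.0, -0.0, 0.2]]
[[0.5, -0.7, 28.4], [-0.0, -0.0, 0.2]]
[[0.5, -0.7, 28.4], [-0.0, -0.0, 0.2]]
```

View pics/s6.png

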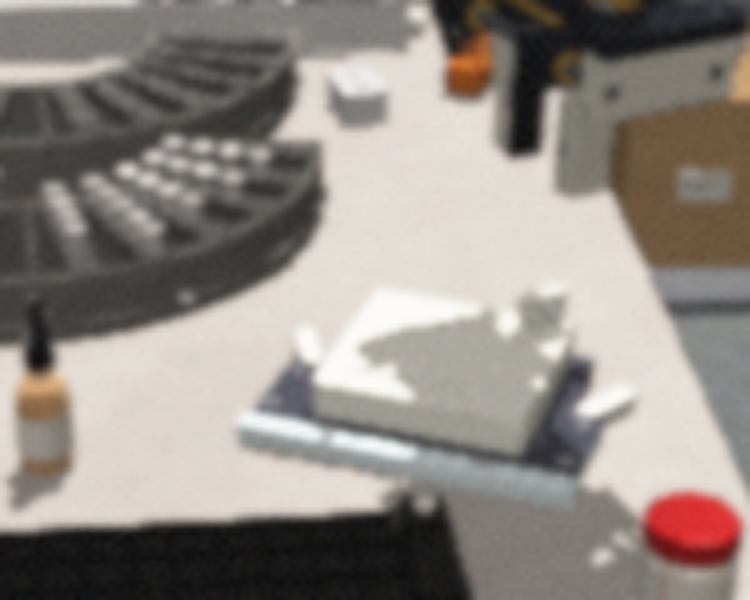

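Call:
step_arm([
  [40,[0,-1,30],[0,0,0]],
  [40,[1,-1,26],[0,0,0]],
  [40,[0,0,2],[0,0,0]],
])

```text
t: 12.62
tcp_pos: [0.4554, -0.0159, 0.0661]
orientation: [-0.198, 0.98, -0.0, -0.002]
contact_force: [1.1, 0.0, 0.2]
grip_width: 0.458
```

```bash
python3 - <<'E'
from h import *
s=manip.get_state();print(s['tcp_pos'],R.from_quat(s['orientation']).as_matrix()[:,:2].T)
d=cam('side')
c=d['color'][150:270,200:350,::-1]; cv2.imwrite('pics/s7.png',cv2.resize(c,None,fx=5,fy=5,interpolation=cv2.INTER_CUBIC))
for r in manip.place_of('side','tab')[:2]: print(w(d,r['at']),r['confidence'])
E
```

```text
[ 0.45542609 -0.01592502  0.06608078] [[-9.21953242e-01 -3.87278715e-01  4.17333545e-03]
 [-3.87281229e-01  9.21961605e-01  2.20939642e-04]]
```

View pics/s7.png

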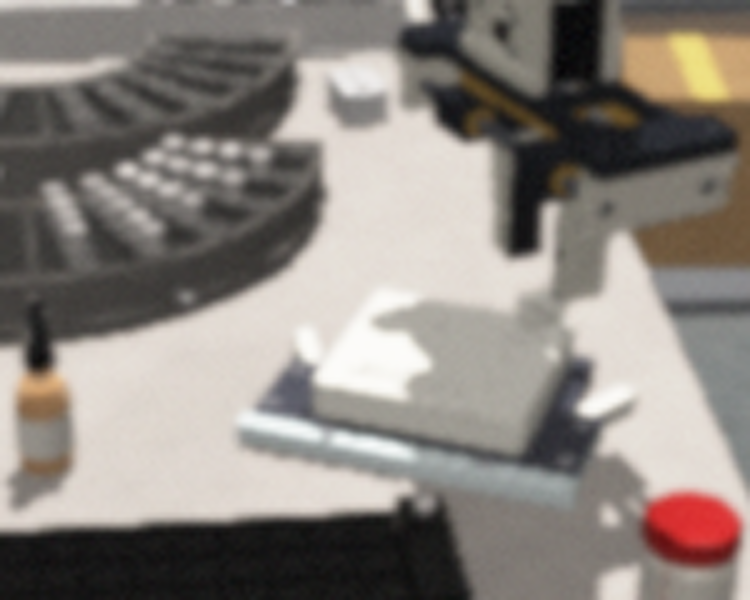

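Call:
step_arm([
  [40,[-3,2,6],[0,0,0]],
  [40,[0,0,10],[0,0,0]],
  [40,[0,0,9],[0,0,0]],
  [40,[0,0,0],[0,0,0]],
])

```text
t: 13.22
tcp_pos: [0.4583, -0.0123, 0.0417]
orientation: [-0.197, 0.98, -0.0, -0.001]
contact_force: [0.6, 0.1, -0.2]
grip_width: 0.457
```

```bash
python3 - <<'E'
from h import *
s=manip.get_state();print(s['tcp_pos'],s['contact_force'])
d=cam('side')
c=d['color'][190:260,270:345,::-1]; cv2.imwrite('pics/s8.png',cv2.resize(c,None,fx=8,fy=8,interpolation=cv2.INTER_CUBIC))
E
```

```text
[ 0.45833048 -0.01226261  0.04171695] [ 0.55771582  0.12952428 -0.23579742]
```

View pics/s8.png

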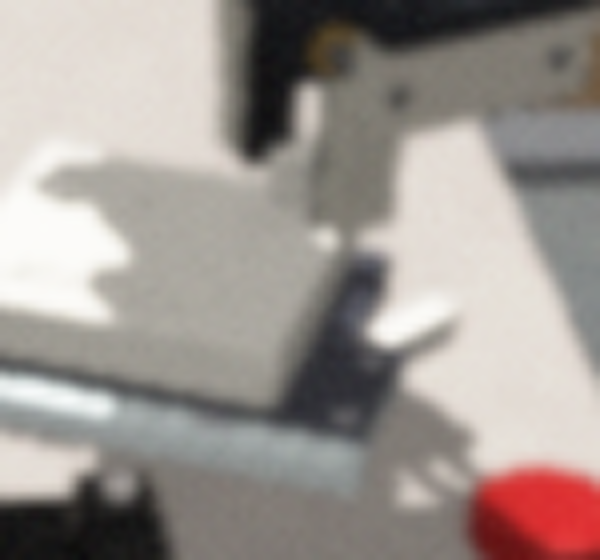

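Call:
step_arm([
  [20,[0,0,1.5],[0,0,0]],
  [12,[0,0,0],[0,0,0]],
  [5,[0,0,0],[0,0,0]],
  [2,[0,0,0],[0,0,0]],
  [2,[0,0,0],[0,0,0]],
], newtons=20)

```text
t: 13.9
tcp_pos: [0.4594, -0.0119, 0.0412]
orientation: [-0.197, 0.98, 0.0, 0.0]
contact_force: [2.0, 0.2, 0.2]
grip_width: 0.101
```

Call:
step_arm([
  [2,[0,0,0],[0,0,0]],
  [2,[0,0,0],[0,0,0]],
], newtons=45)

```text
t: 14.15
tcp_pos: [0.4593, -0.0119, 0.0412]
orientation: [-0.197, 0.98, 0.0, 0.0]
contact_force: [1.4, 0.3, 0.1]
grip_width: 0.096
```

```bash
python3 - <<'E'
from h import *
s=manip.get_state();print(s['tcp_pos'],s['contact_force'],s['moment'],s['grip_width'],R.from_quat(s['orientation']).as_matrix())
d=cam('side')
c=d['color'][190:260,270:345,::-1]; cv2.imwrite('pics/s9.png',cv2.resize(c,None,fx=8,fy=8,interpolation=cv2.INTER_CUBIC))
E
```

```text
[ 0.45932041 -0.01192923  0.04118796] [1.41039831 0.25178459 0.08786562] [-0.00221117 -0.68012742 -0.13542044] 0.09616343401038552 [[-9.22107676e-01 -3.86933030e-01  5.14125992e-04]
 [-3.86933019e-01  9.22107815e-01  1.24445540e-04]
 [-5.22231685e-04 -8.41801343e-05 -9.99999860e-01]]
```

View pics/s9.png

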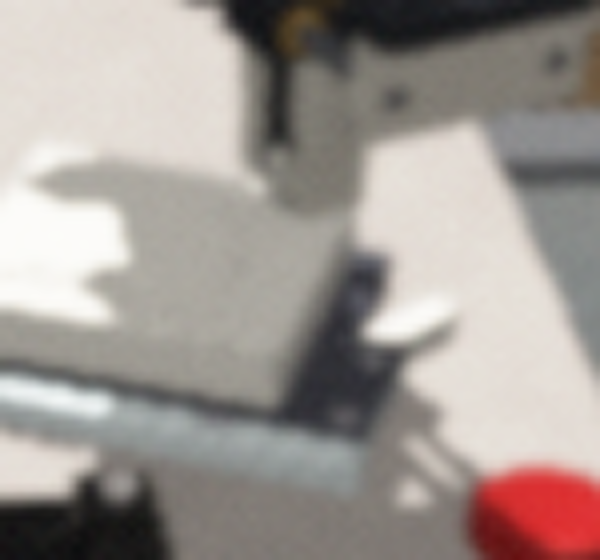

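Call:
step_arm([
  [2,[-0.3,0,-2.2],[0,1,0]],
  [2,[-0.3,0,-2.2],[0,1,0]],
  [2,[-0.3,0,-2.2],[0,1,0]],
  [2,[-0.3,0,-2.2],[0,1,0]],
])

```text
t: 14.7
tcp_pos: [0.4609, -0.0115, 0.05]
orientation: [-0.197, 0.98, -0.007, -0.035]
contact_force: [4.7, -3.1, -4.8]
grip_width: 0.103
```

Call:
step_arm([
  [2,[-0.3,0,-2.2],[0,1,0]],
  [2,[-0.3,0,-2.2],[0,1,0]],
  [2,[-0.3,0,-2.2],[0,1,0]],
  [2,[-0.3,0,-2.2],[0,1,0]],
])

```text
t: 15.2
tcp_pos: [0.4627, -0.0105, 0.0586]
orientation: [-0.197, 0.978, -0.014, -0.069]
contact_force: [4.6, -0.6, -4.8]
grip_width: 0.1
```

```bash
python3 - <<'E'
from h import *
s=manip.get_state();print(s['tcp_pos'],s['contact_force'],s['moment'],s['grip_width'])
d=cam('side')
c=d['color'][150:270,200:350,::-1]; cv2.imwrite('pics/s10.png',cv2.resize(c,None,fx=5,fy=5,interpolation=cv2.INTER_CUBIC))
E
```

```text
[ 0.46269944 -0.01051027  0.05862281] [ 4.5917845  -0.58495187 -4.80736623] [-0.18245925 -2.25568982 -0.07675553] 0.10012740133099463
```

View pics/s10.png

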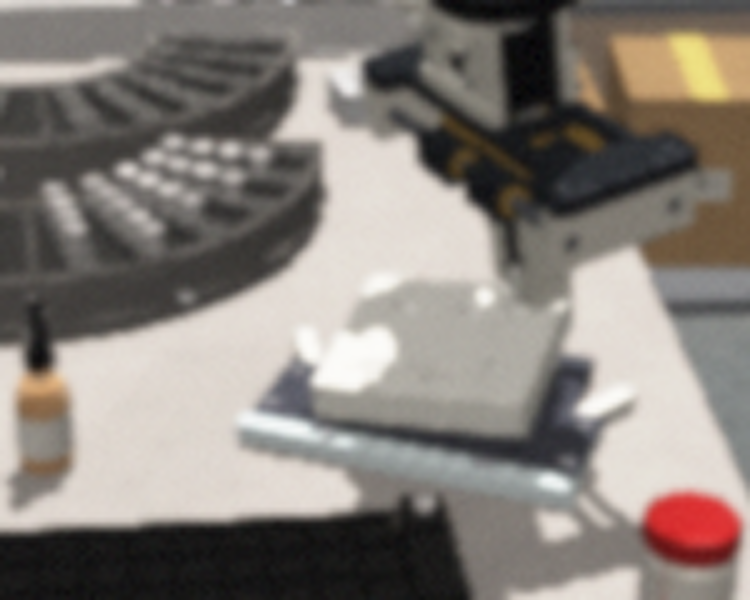

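Call:
step_arm([
  [2,[-0.6,0,-2.2],[0,1,0]],
  [2,[-0.6,0,-2.2],[0,1,0]],
  [2,[-0.6,0,-2.2],[0,1,0]],
  [2,[-0.5,0,-2.2],[0,1,0]],
])

```text
t: 15.75
tcp_pos: [0.4655, -0.0093, 0.0668]
orientation: [-0.196, 0.975, -0.021, -0.103]
contact_force: [3.8, -1.4, -4.2]
grip_width: 0.103
```

Call:
step_arm([
  [2,[-0.5,0,-2.2],[0,1,0]],
  [2,[-0.5,0,-2.2],[0,1,0]],
  [2,[-0.5,0,-2.2],[0,1,0]],
  [2,[-0.5,0,-2.2],[0,1,0]],
])

```text
t: 16.25
tcp_pos: [0.4694, -0.0077, 0.075]
orientation: [-0.195, 0.971, -0.028, -0.137]
contact_force: [3.5, -3.0, -4.2]
grip_width: 0.098
```

Call:
step_arm([
  [2,[-0.5,0,-2.2],[0,1,0]],
  [2,[-0.5,0,-2.2],[0,1,0]],
])

```text
t: 16.5
tcp_pos: [0.4722, -0.0064, 0.0793]
orientation: [-0.195, 0.968, -0.031, -0.153]
contact_force: [4.2, -0.4, -0.0]
grip_width: 0.099
```

```bash
python3 - <<'E'
from h import *
s=manip.get_state();print(s['tcp_pos'],s['contact_force'],s['moment'],s['grip_width'])
d=cam('side')
c=d['color'][150:270,200:350,::-1]; cv2.imwrite('pics/s11.png',cv2.resize(c,None,fx=5,fy=5,interpolation=cv2.INTER_CUBIC))
E
```

```text
[ 0.47219946 -0.00639703  0.07934123] [ 4.19340333 -0.39940404 -0.02451919] [ 0.32655965 -2.5591386   0.14354029] 0.09932512315160558
```

View pics/s11.png

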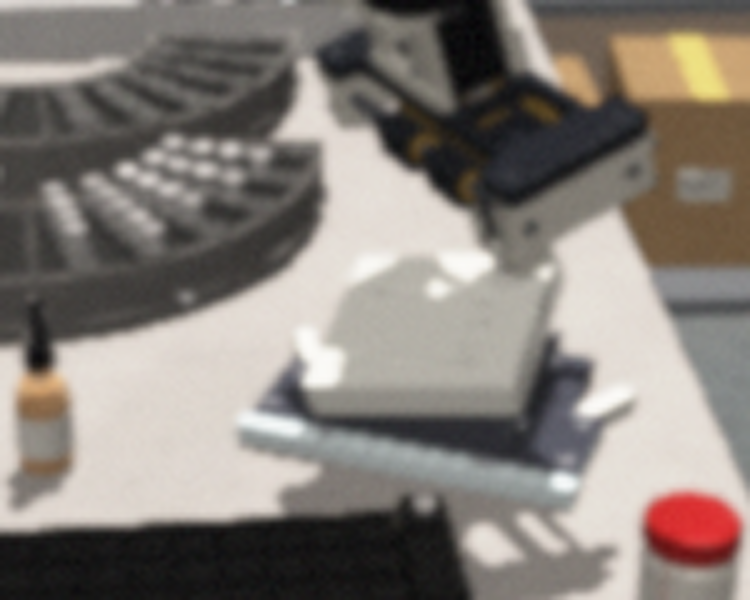

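Call:
step_arm([
  [2,[-0.5,0,-2.2],[0,1,0]],
  [2,[-0.5,0,-2.2],[0,1,0]],
  [2,[1.3,0,-3.7],[0,0,0]],
  [2,[1.3,0,-3.7],[0,0,0]],
])

```text
t: 17.05
tcp_pos: [0.4726, -0.0061, 0.0904]
orientation: [-0.194, 0.965, -0.034, -0.171]
contact_force: [1.3, -0.4, -1.3]
grip_width: 0.097
```

```bash
python3 - <<'E'
from h import *
s=manip.get_state();print(s['tcp_pos'],s['contact_force'],s['moment'],s['grip_width'])
d=cam('side')
c=d['color'][150:270,200:350,::-1]; cv2.imwrite('pics/s12.png',cv2.resize(c,None,fx=5,fy=5,interpolation=cv2.INTER_CUBIC))
E
```

```text
[ 0.47264866 -0.00606981  0.09038642] [ 1.3431001  -0.35186953 -1.2913539 ] [ 0.24411481 -1.94996554  0.08150435] 0.09747106051324002
```

View pics/s12.png

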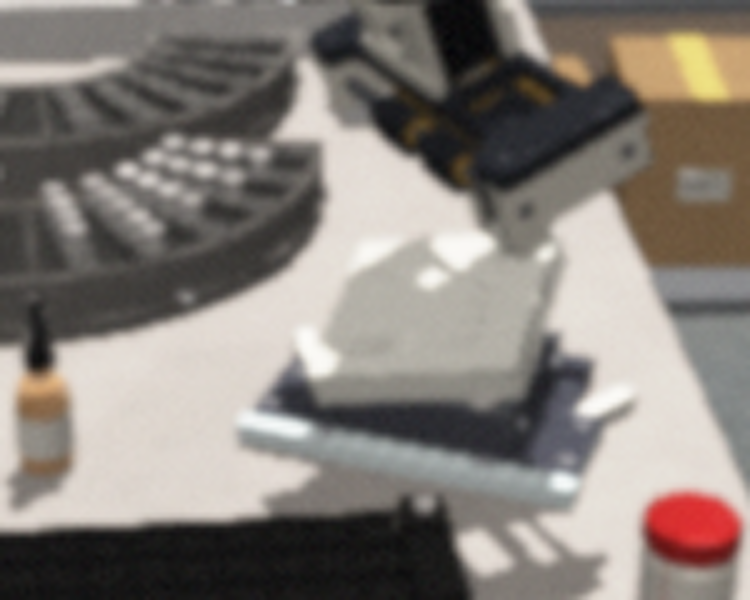

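Call:
step_arm([
  [2,[2,0,-5.6],[0,0,0]],
  [2,[3.4,0,-9.4],[0,0,0]],
  [2,[5,0,-14],[0,0,0]],
  [2,[7,0,-19],[0,0,0]],
  [2,[7,0,-19],[0,0,0]],
])

```text
t: 17.73
tcp_pos: [0.4735, -0.0059, 0.1634]
orientation: [-0.194, 0.965, -0.034, -0.17]
contact_force: [1.0, -0.1, -0.5]
grip_width: 0.097
```

Call:
step_arm([
  [2,[7,0,-19],[0,0,0]],
  [2,[7,0,-19],[0,0,0]],
  [2,[7,0,-19],[0,0,0]],
  [2,[3,0,-9],[0,0,0]],
])

```text
t: 18.23
tcp_pos: [0.4739, -0.0058, 0.2339]
orientation: [-0.194, 0.966, -0.034, -0.169]
contact_force: [0.4, 0.9, -0.3]
grip_width: 0.102
```

```bash
python3 - <<'E'
from h import *
s=manip.get_state();print(s['tcp_pos'],s['contact_force'],s['moment'],s['grip_width'])
d=cam('side')
c=d['color'][110:270,200:400,::-1]; cv2.imwrite('pics/s13.png',cv2.resize(c,None,fx=4,fy=3.7,interpolation=cv2.INTER_CUBIC))
d=cam('top');save(d,'pics/t3.png')
E
```

```text
[ 0.47387335 -0.00582274  0.23386223] [ 0.36240513  0.90946412 -0.28161768] [ 0.54681212 -1.27022546  0.04662564] 0.10210870239980262
```

View pics/s13.png

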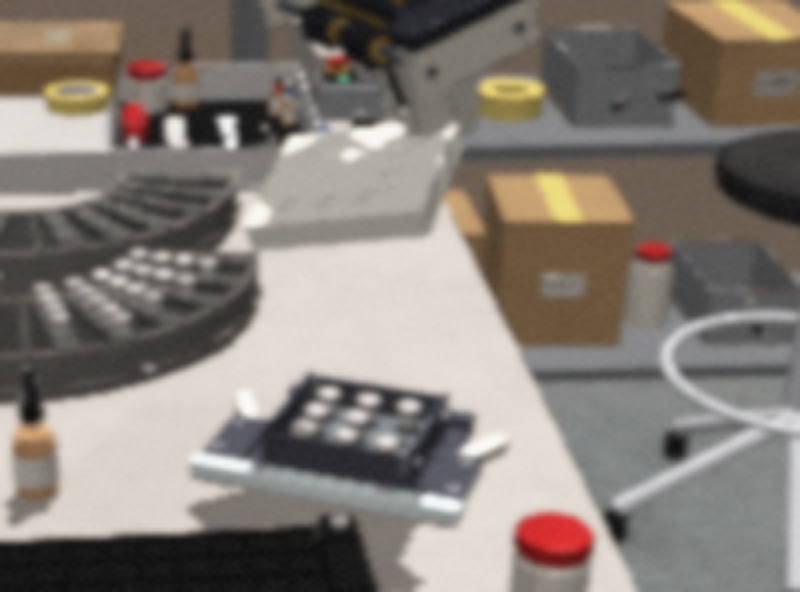

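View pics/t3.png

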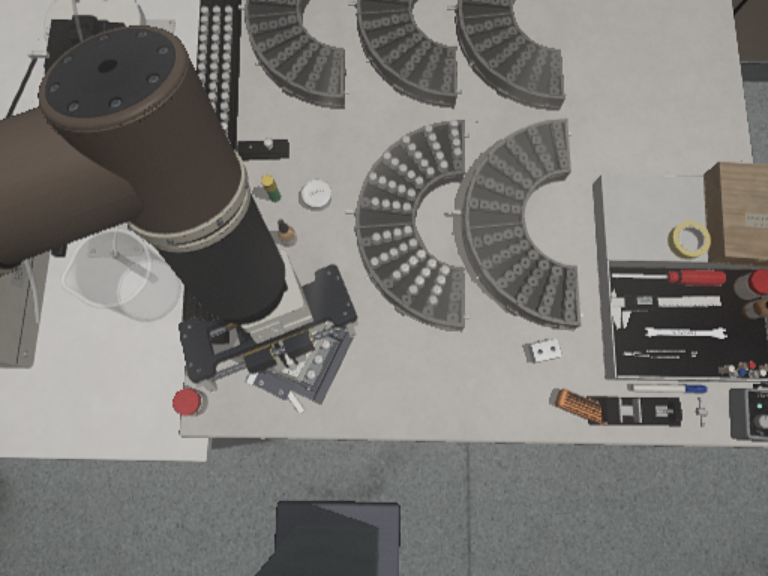

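```bash
python3 - <<'E'
from h import *
rows([.44,-.25,.20],-157.7,8)
E
```

```text
[[13.4, -26.5, 9.3], [-0.01, -2.48, 0.06]]
[[13.7, -26.5, 8.7], [-0.01, -2.48, 0.06]]
[[14.1, -26.5, 8.1], [-0.01, -2.48, 0.06]]
[[14.4, -26.6, 7.4], [-0.01, -2.48, 0.06]]
[[14.7, -26.6, 6.8], [-0.01, -2.48, 0.06]]
[[14.9, -26.6, 6.1], [-0.01, -2.48, 0.06]]
[[15.1, -26.6, 5.5], [-0.01, -2.48, 0.06]]
[[15.3, -26.6, 4.8], [-0.01, -2.48, 0.06]]
```

Call:
step_arm([
  [2,[7,-13,4],[0,-2.5,0]],
  [2,[14,-26,8],[0,-2.5,0]],
  [2,[14,-26,8],[0,-2.5,0]],
  [2,[14,-26,7],[0,-2.5,0]],
  [2,[15,-27,7],[0,-2.5,0]],
])

```text
t: 18.95
tcp_pos: [0.4535, -0.1428, 0.2143]
orientation: [-0.197, 0.978, -0.013, -0.064]
contact_force: [0.3, 0.6, -0.2]
grip_width: 0.1
```

Call:
step_arm([
  [2,[15,-27,6],[0,-2.5,0]],
  [2,[15,-27,6],[0,-2.5,0]],
  [2,[15,-27,5],[0,-2.5,0]],
  [2,[7,-13,2],[0,0,0]],
  [2,[0,0,0],[0,0,0]],
])

```text
t: 19.58
tcp_pos: [0.4409, -0.2499, 0.1994]
orientation: [-0.196, 0.981, 0.0, -0.001]
contact_force: [-0.0, -0.6, -0.8]
grip_width: 0.099
```

```bash
python3 - <<'E'
from h import *
np.set_printoptions(precision=4,suppress=True)
s=manip.get_state();print(s['t'],s['tcp_pos'],s['contact_force'],s['grip_width'],R.from_quat(s['orientation']).as_matrix())
D=np.array([.5105,.0051])
for n in ['side','top']:
    d=cam(n);save(d,f'pics/{n}9.png')
    for l in ['cover','tab','far_corner','cover_mid','pin_tray','carrier','block','screw_pot','bottle','tin']:
        for r in manip.place_of(n,l)[:1]: print(n,l,w(d,r['at']),r['confidence'])
    m=manip.silhouettes(n,'cover')
    if m:
        P=cloud(d)[m[0]['mask']&(d['z_map']>0)]
        P=P[(P[:,2]>.12)]; print(len(P),np.percentile(P,[2,50,98],axis=0))
        if n=='top' or 1:
            q=P[P[:,2]>np.median(P[:,2])-.012]; q=q[q[:,2]<np.median(P[:,2])+.012]; A=np.c_[q[:,:2],np.ones(len(q))]; print('plane',np.linalg.lstsq(A,q[:,2],rcond=None)[0])
E
```

```text
19.575 [ 0.4409 -0.2499  0.1994] [-0.0239 -0.5567 -0.7735] 0.09926040924219538 [[-0.9228 -0.3852 -0.0019]
 [-0.3852  0.9228  0.0001]
 [ 0.0017  0.0008 -1.    ]]
side cover [ 0.4873 -0.2336  0.1903] 0.68
side tab [ 0.44   -0.2518  0.2047] 0.7
side cover_mid [ 0.4881 -0.2295  0.1935] 0.68
side pin_tray [0.5103 0.0072 0.0035] 0.66
side carrier [ 0.5089  0.0044 -0.0028] 0.89
side block [ 0.5203 -0.3884  0.0003] 0.68
side screw_pot [ 0.421   0.1886 -0.0028] 0.7
side bottle [0.7089 0.0446 0.0001] 0.7
side tin [0.7883 0.0018 0.0014] 0.61
708 [[ 0.4289 -0.2797  0.1728]
 [ 0.4922 -0.2004  0.1915]
 [ 0.5523 -0.1641  0.1959]]
plane [-0.0147 -0.0565  0.1859]
top pin_tray [ 0.7931 -0.0015 -0.0027] 0.71
top screw_pot [0.4288 0.1884 0.0004] 0.59
top bottle [0.7129 0.0418 0.0014] 0.54
top tin [ 0.7932  0.0007 -0.0013] 0.53
```

View pics/side9.png

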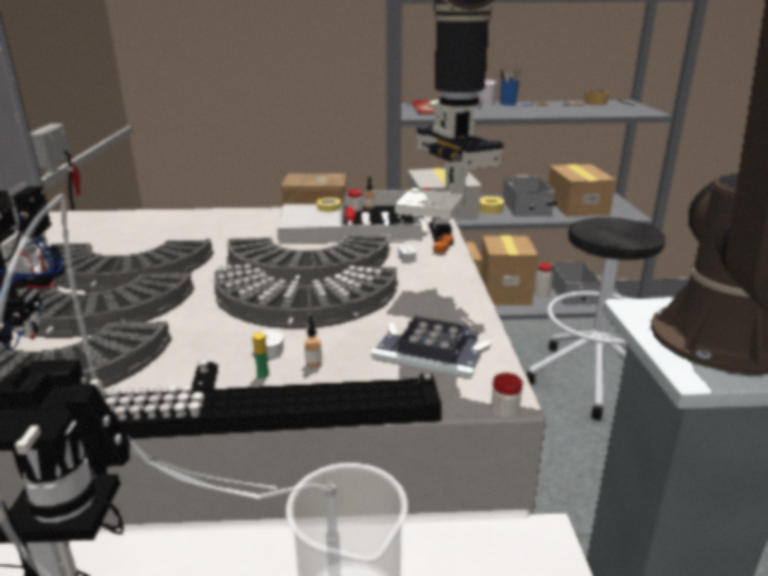

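View pics/top9.png

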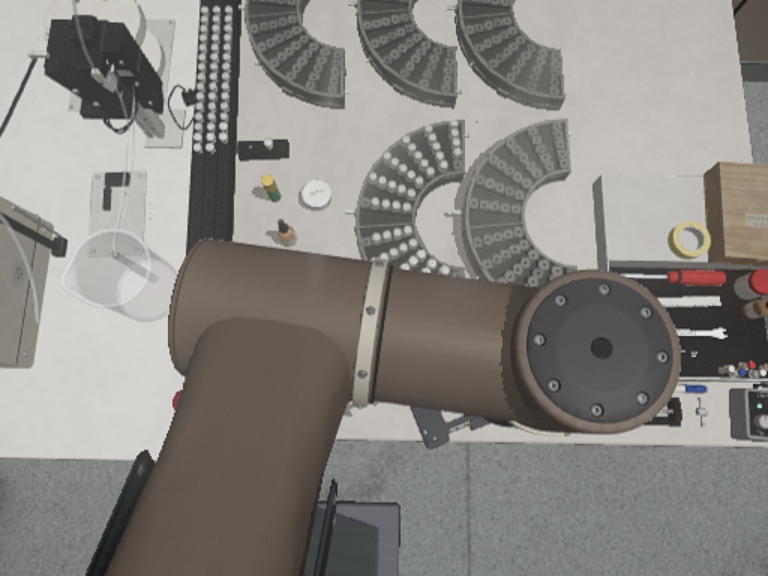

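Call:
step_arm([
  [2,[0,0,0],[0,0,0]],
  [2,[0,0,0],[0,0,0]],
])

```text
t: 21.02
tcp_pos: [0.4415, -0.2493, 0.2]
orientation: [-0.197, 0.98, -0.0, 0.0]
contact_force: [-0.5, -0.0, -1.0]
grip_width: 0.1
```

```bash
python3 - <<'E'
from h import *
d=cam('side')
a=cv2.resize(d['color'][205:255,240:335,::-1],None,fx=8,fy=8,interpolation=cv2.INTER_CUBIC)
X=np.array([np.cos(1.1738),np.sin(1.1738)]);Y=np.array([-X[1],X[0]]);D=np.array([.5105,.0051])
for q in [(-60,-64,12),(-60,64,12),(56,-64,5),(56,64,5),(56,-66,12),(56,66,12),(46,-48,32),(46,48,32),(-46,-48,32),(-46,48,32)]:
    p=D+X*q[0]/1000+Y*q[1]/1000; u,v=proj(d,[*p,q[2]/1000]); cv2.circle(a,(int((u-240)*8+4),int((v-205)*8+4)),4,(0,0,255),-1)
cv2.imwrite('pics/s20.png',a)
E
```

```text
(no output)
```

View pics/s20.png

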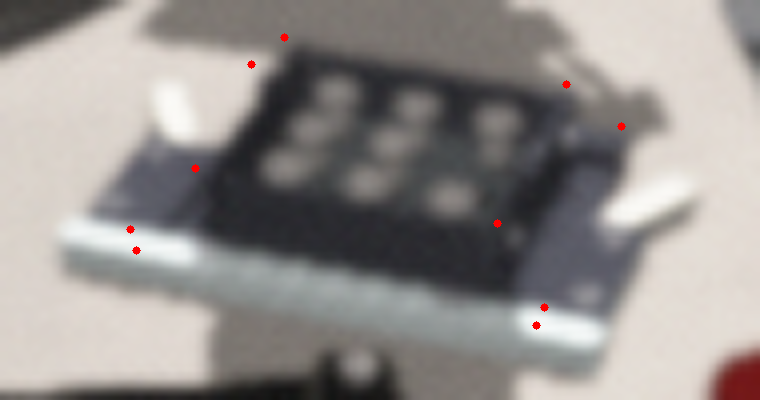

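```bash
python3 - <<'E'
from h import *
s=manip.get_state();print(s['t'],max(abs(np.array(s['qvel']))),s['grip_width'],s['tcp_pos']);print(manip.hand_in())
E
```

```text
21.075 0.0010068634680872905 0.10073230943036914 [ 0.44149576 -0.2492664   0.20005457]
the job is handed in; nothing more can be done
None
```

The carrier is pushed home and the cover peeled off and held clear of it. I handed the job in at 21 s of the 69 s allowed; no verdict was reported.

**Pushing home:** I pushed the bar with two spread fingers at about 25–30 mm/s and crept the last few millimetres. Against the stop the push peaked at about 27 N. Seen from above afterwards, the rear bar lay at x = -60 mm of the dock, which is home.

**Peeling:** I gripped the tab at 45 N and tilted the cover about 20° up around the far corner. Vertical force stayed around 5 N while the catches let go and then fell away. I then lifted straight up, levelled the cover and moved it off to the right.

**Last checks:**
- **Cover:** still gripped (opening about 9 mm, the tab's thickness) and at rest. Its top is about 19 cm above the bench, within about 3° of level. Its centre is about 24 cm from the carrier's, so no part is over it.
- **Carrier and tray:** the side view shows the carrier still in the nest, with the tray in it and eight pins visible.
- **Bystanders:** all four are still where they were, within measurement error.

**Disagreements:**
- After the peel, the network placed the carrier about 1 mm short of home, which is within its error. My side-view overlay instead showed its box about one pixel (2–3 mm) towards the stop. I put that down to calibration.
- The last top view had the arm over the carrier, and there the network labelled the tin as the pin tray. I ignored that result.

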